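# Lock the cake turntable with its locking pin

### The arm

A 6-joint arm with a two-finger parallel gripper is mounted at the origin on a cart in front of the work surface, level with it; the furniture and walls round the work are solid. World frame = base frame: x ahead of the robot, y to its left, z up, the work surface at z = 0. Lengths are in m, angles in rad, forces in N, time in s.
With the tool pointing down it reaches from about 0.35 to 0.775 m from the base axis. Payload 5.5 kg.
Tool frame: the origin (TCP) lies at the very end of the fingers, on their centre line; the grasp point (between the pads) lies 19 mm behind it; z points along the fingers, y is the line along which they close (so a half turn about z gives the same grasp; the last joint's range is limited). The gripper opens to 85 mm and grips with 20 to 120 N. Pads are 22 mm wide; open, the fingers measure 114 mm over their backs; the gripper's body (76 mm by 85 mm) begins 54 mm behind the grasp point. The pads swing forward as they close: fully open they stand 13 mm farther back than shut.
Start: joints at [-1.284, 0.313, 0.046, 1.304, 0, 1.431], TCP at [0.238, -0.523, 0.231] pointing down, gripper open.
Joint ranges: [-2.76, 2.76], [-0.86, 1.69], [-1.03, 1.26], [-2.2, 2.34], [-1.47, 1.5], [-3.14, 3.14]. Speed limits (rad/s): [2.57, 2.57, 3.14, 3.14, 3.14, 3.14].

### API

Orientations are given as a unit quaternion [w, x, y, z].
In Python, from workcell import env, viewer, nets gives the robot as it stands. The module is installed in compiled form; this text tells all that it offers.
- The arm moves only by the tool creep_tool, called after ">>>" by a JSON object that holds its "fn" and its "kwargs", one argument or row to a line. Schema: {"type":"object","properties":{"segments":{"type":"array","items":{"type":"array","items":{"type":"array","items":{"type":"number"},"minItems":6,"maxItems":6},"minItems":1,"maxItems":8},"minItems":1,"maxItems":1},"jaw":{"type":"number"},"squeeze":{"type":"number"},"only":{"type":"string"},"quiet":{"type":"boolean"},"lines":{"type":"string"}},"required":["segments"],"additionalProperties":false}. segments is a list that holds a single list of rows (three levels of brackets), with 1 to 8 rows, each of 6 numbers: dx, dy, dz in a scale on which 1.0 is 40 cm, then a rotation vector rx, ry, rz in shares of pi/2 rad (1.0 is pi/2 rad); each row is the pose to reach, as a shift and turn from the pose commanded when the call began, along the tool's axes at that moment; what a row does not reach only later rows make up. A row lasts 1/8 s, in which the tool goes at most 0.0625 m and 0.188 rad, less where a joint would pass 70% of its speed; a pose out of reach is approached as far as the arm can. jaw is the finger opening in m, set as the call begins (left out keeps the last). The fingers move at their own pace and stop on an object; squeeze is the grip in N (left out, the last holds). Time passes only in rows, so rows that do not move let the fingers close. The tool returns the time, the measured TCP pose, the force, the opening and the grip force at its end. only (a regular expression) keeps the lines of the reply that match it, lines (a string "A,B") keeps lines A to B, and quiet returns only ok. No shift or turn number may pass 1 either way. Input that does not fit is refused with a message, and nothing moves.
- env.get_state(): the state, without advancing time (a new reading comes with each control period).
- viewer.read_camera(name): name is "side" or "top"; returns a dict with "image" (400x640x3 uint8, red, green, blue), "K" (3x3 intrinsics, pixels), "D" ([k1, k2, p1, p2, k3] as OpenCV has them; the pictures are not rectified), "R" (3x3) and "t" (3): a world point X has camera coordinates R X + t. Camera axes: x right, y down, z forward; pixel columns grow to the right and rows downward; lengths in m; the calibration is good to about 2 mm. A picture is of the moment at which its call begins. There is no depth.
- env.hand_in(): hands the job in; it is judged then, once.
Trained networks look in a picture, given as the dict that the camera call returned (one of the last four; its "shot" number tells which), for a name from the list of things; names that differ only in an ending like _2 or _b are one class to them, and where a whole thing is asked for, a point or a joint stands for the part that bears it (a point fixed in the world has none). Each returns a list of dicts, best first, with "confidence" (0 to 1); they miss things now and then, are a little off and sometimes report something else, mostly with a low value. They report only what shows in the picture. A call takes as long as a camera call.
- nets.outline_of(label, picture): "region" (400x640 bool, what is visible of it) and "box" ([left, top, right, bottom] in pixels, round what is visible of it).
The state is a dict: "clock": time; "joint_pos": joint angles; "qvel": joint speeds; "tau": joint torques, N m; "tcp_pos": TCP position; "orientation": TCP orientation; "wrist_force": force on the tool from outside, world axes, zero at the start; "ft_torque": the same for the moment, N m; "finger_gap": finger opening in m; "grip_force": force on a finger pad.
Only numpy, scipy, OpenCV 4.12 (cv2) and the standard library are available. Lean on these libraries where they do the work, as an engineer would, in place of code of your own. Each camera call takes 0.05 s, during which the arm holds its last target. There are 200 camera calls.

### The job

Lock the cake turntable so that it cannot spin while a cake is set on it: lift the locking pin by its black knob out of the wooden stand, put its tip into the raised bush near the edge of the turntable's plate, and with light pressure swing the plate round with the pin until the tip drops into one of the notches hidden under the plate. Push the pin fully home, its collar down on the bush, without forcing it or disturbing the things around, and let go.

Things in the scene. Friction and masses are not known exactly. Their poses are not given: they have to be found in the camera images.
- turntable: Cake turntable, fixed: grey round foot 176 mm wide, aluminium plate on top. Origin under the foot's centre, on the upright turning axis; its yaw tells nothing of plate or notches. Hidden under the plate a fixed index ring, top 94 mm up, has six notches 60 degrees apart at 85 mm radius, 13 mm wide along the circle, 14 mm deep; their angles are unknown. Over 45 N from the pin damages it.
- plate: Turning plate, 250 mm wide, 8 mm thick, top face 105 mm above the island, 3 mm clear of the index ring below. Origin on the turning axis, at island level; its x axis points from the axis to the bush. Turns without end either way, stays where it is left, takes about 3 N sideways at the bush to turn. At the start no notch lies under the bush.
- lock_hole (a point): Centre of the mouth of the raised steel bush, 85 mm from the turning axis, level with the bush's top face (111 mm above the island, 6 mm above the plate); z up. Bush 28 mm wide; its mouth, 19 mm wide, narrows over 5 mm to a 12 mm bore that goes right through the plate. The index ring's top is 17 mm below this point.
- pin: Locking pin, 55 to 115 g, upright in the stand. Origin at its tip, z up the pin. Shank 10 mm thick, nose tapered over 3.5 mm, 29 mm long up to the collar; collar 26 mm wide, 3 mm thick; neck 14 mm wide; black knob 24 mm wide from 39 to 74 mm above the tip. With its tip on the index ring the collar stands 12 mm above the bush; in a notch it goes down until the collar sits on the bush.
- pin_collar (a point): Centre of the underside of the pin's collar, 29 mm above the tip; z up along the pin.
- stand: Wooden stand for decorating tools, fixed, 55 x 150 x 45 mm, origin under its centre. The pin stands in a 13 mm hole 35 mm deep at y = -45 mm, its collar on the top face (45 mm up). Two thin cake dowels stick up to 84 mm at y = +36 and +60 mm.
- honey: Bystander: honey jar, 71 mm wide, 110 mm tall, origin under its centre.
- yoghurt: Bystander: yoghurt tub, 72 mm wide, 71 mm tall, origin under its centre.
- tumbler: Bystander: glass tumbler, 80 mm wide, 91 mm tall, origin under its centre.

How it is judged:
On the way:
1. the pin's tip is in the bore of the bush (z of pin in the frame of lock_hole below -0.008 m and horizontal distance between pin and lock_hole below 0.004 m), for 0.1 s.
At the end, for the whole second after the job is handed in: The pin stands released and at rest in the bush: underside of its collar within 3 mm of the bush's top face and within 4 mm of its centre, pin upright within 0.1 rad (only possible with the tip in a notch) (z of pin_collar in the frame of lock_hole below 0.003 m and horizontal distance between pin_collar and lock_hole below 0.004 m and angle between pin's own z axis and vertical below 0.1 rad and linear speed of pin below 0.02 m/s); the robot touches nothing.
It fails at once if the pin is forced against the turntable with more than 45 N before it is home (contact force between pin and turntable above 45 N and z of pin_collar in the frame of lock_hole above 0.002 m).
It fails at once if the pin is rammed against the turntable with more than 100 N (contact force between pin and turntable above 100 N).
It fails at once if the honey jar is pushed more than 30 mm or tipped over (distance of honey from where it was at the start of the episode above 0.03 m or angle between honey's own z axis and vertical above 0.4 rad).
It fails at once if the yoghurt tub is pushed more than 30 mm or tipped over (distance of yoghurt from where it was at the start of the episode above 0.03 m or angle between yoghurt's own z axis and vertical above 0.4 rad).
It fails at once if the tumbler is pushed more than 30 mm or tipped over (distance of tumbler from where it was at the start of the episode above 0.03 m or angle between tumbler's own z axis and vertical above 0.4 rad).
It also fails if it takes over 51 s, if anything falls off the work surface, if the arm or the gripper's body presses on something with over 40 N, if the wrist force passes 120 N, or if a joint passes its speed limit or range.

## Working session

There is one attempt and no reset: what is moved stays moved. The work goes in short steps, Python scripts to look and compute and a tool call to move; the robot and the scene stay as the last step left them, time stands still between calls to the robot, and variables do not carry over. Pictures are saved under pics/ and viewed, at most 10 in all, crops included, and the job is handed in when it is done.

```bash
mkdir -p pics; cat > h.py <<'E'
import numpy as np,cv2
from workcell import env,viewer,nets
def ray(p,uv):
    n=cv2.undistortPoints(np.array([[uv]],float),p["K"],np.array(p["D"]))[0,0]
    R=np.array(p["R"]);t=np.array(p["t"]);c=-R.T@t;d=R.T@np.array([n[0],n[1],1]);return c,d
def onz(p,uv,z):
    c,d=ray(p,uv);return c+d*(z-c[2])/d[2]
def proj(p,X):
    R=np.array(p["R"]);return cv2.projectPoints(np.array(X,float).reshape(-1,1,3),cv2.Rodrigues(R)[0],np.array(p["t"],float),np.array(p["K"],float),np.array(p["D"],float))[0][:,0]
E
python3 - <<'E'
from h import *
s=env.get_state();print({k:np.round(v,3) for k,v in s.items()})
for n in("side","top"):
    p=viewer.read_camera(n);cv2.imwrite(f"pics/{n}0.png",p["image"][:,:,::-1]);print(n,np.round(-np.array(p["R"]).T@p["t"],3))
    for l in("turntable","plate","lock_hole","pin","stand","honey","yoghurt","tumbler"):
        for o in nets.outline_of(l,p)[:2]:
            m=o["region"];c=np.argwhere(m).mean(0)[::-1];print(l,round(o["confidence"],2),np.round(o["box"]),np.round(c,1),m.sum())
E
```

```text
{'clock': np.float64(0.0), 'joint_pos': array([-1.284,  0.314,  0.045,  1.304,  0.   ,  1.431]), 'qvel': array([-0.003, -0.001,  0.001,  0.001, -0.   , -0.   ]), 'tau': array([ 0.0000e+00, -4.8062e+01,  2.9854e+01,  1.9000e-02,  0.0000e+00,
        0.0000e+00]), 'tcp_pos': array([ 0.238, -0.523,  0.23 ]), 'orientation': array([-0.001,  0.977,  0.212, -0.   ]), 'wrist_force': array([-0.4  ,  0.042, -0.753]), 'ft_torque': array([-0.052, -0.043, -0.   ]), 'grip_force': np.float64(0.0), 'finger_gap': np.float64(0.085)}
side [ 0.559 -0.844  0.805]
turntable 0.61 [246. 172. 345. 250.] [295.4 207. ] 5945
plate 0.88 [248. 171. 347. 233.] [295.5 201.1] 5005
lock_hole 0.8 [245. 171. 343. 237.] [295.4 201.3] 4945
pin 0.6 [264. 310. 277. 329.] [271.2 321.2] 230
stand 0.68 [257. 275. 291. 352.] [275.4 316. ] 1794
honey 0.57 [257. 131. 285. 175.] [269.7 150.6] 986
yoghurt 0.44 [352. 273. 356. 279.] [353.8 275.3] 34
tumbler 0.91 [347. 148. 372. 191.] [360.1 168. ] 877
top [ 0.417 -0.028  1.336]
turntable 0.81 [282. 170. 356. 247.] [317.4 207.6] 4862
turntable 0.29 [215. 221. 245. 247.] [227.4 234.1] 578
plate 0.88 [276. 166. 358. 249.] [317.  207.5] 5086
lock_hole 0.78 [276. 169. 355. 248.] [317.2 208.3] 4936
stand 0.58 [379. 215. 426. 233.] [404.  222.9] 730
honey 0.75 [214. 220. 244. 250.] [227.7 234.4] 587
yoghurt 0.73 [381. 150. 405. 174.] [390.5 160.1] 357
tumbler 0.8 [248. 137. 273. 168.] [259.1 150.6] 544
tumbler 0.61 [276. 170. 358. 248.] [317.4 207.9] 4968
```

```bash
python3 - <<'E'
import cv2
a=cv2.imread("pics/side0.png")[120:370,190:450];b=cv2.imread("pics/top0.png")[110:270,190:450]
cv2.imwrite("pics/sc.png",cv2.resize(a,None,fx=2.4,fy=2.4,interpolation=cv2.INTER_CUBIC)[:600]);cv2.imwrite("pics/tc.png",cv2.resize(b,None,fx=3,fy=3,interpolation=cv2.INTER_CUBIC))
E
```

```text
(no output)
```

View pics/sc.png

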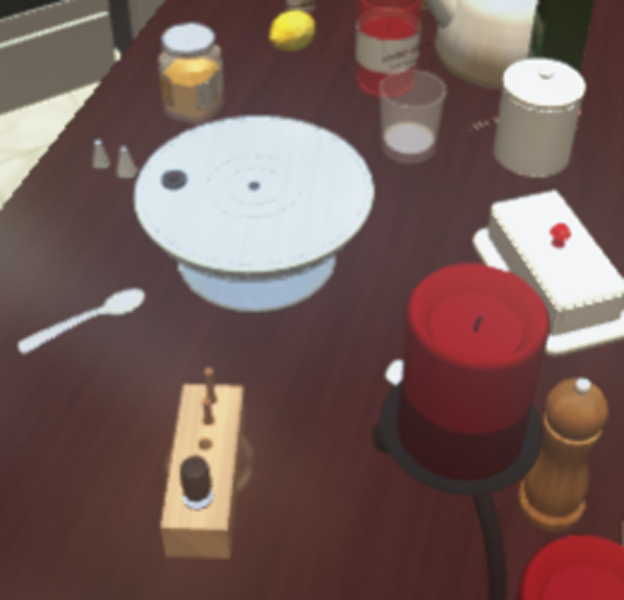

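View pics/tc.png

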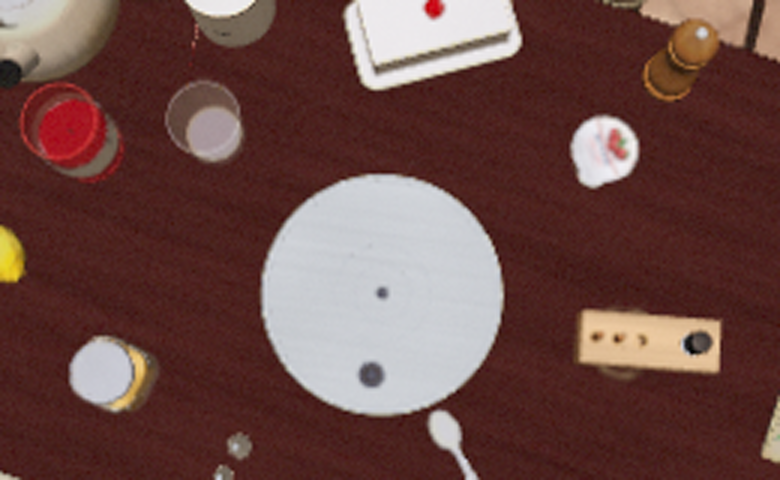

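The side crop shows the bush at (262,195), the plate hub at (296,197) and the knob top at (271,313). In the top view the bush is at (314,235), the hub at (317,208) and the knob at (423,224), with the dowels to its left. A candle stands in the side camera's foreground.

```bash
cat >> h.py <<'E'
def dark(p,roi,thr):
    x0,y0,x1,y1=roi;g=p["image"][y0:y1,x0:x1].astype(float).max(2);w=np.clip(thr-g,0,None)
    yy,xx=np.mgrid[y0:y1,x0:x1];return (w*xx).sum()/w.sum(),(w*yy).sum()/w.sum()
E
python3 - <<'E'
from h import *
t=viewer.read_camera("top");s=viewer.read_camera("side")
print("bush t",b:=dark(t,(306,228,322,243),150),onz(t,b,.110)); print("hub t",b:=dark(t,(313,203,322,212),150),onz(t,b,.105))
print("bush s",b:=dark(s,(254,189,271,201),150),onz(s,b,.110)); print("hub s",b:=dark(s,(291,193,301,201),150),onz(s,b,.105))
print("knob top t",onz(t,(423.2,223.9),.09),"knob s",onz(s,(270.6,313.2),.09))
for n,p in(("t",t),("s",s)):
    print(n,nets and [ (l,np.round(onz(p,[(o["box"][0]+o["box"][2])/2,(o["box"][1]+o["box"][3])/2],z),3)) for l,z in(("plate",.105),("honey",.06),("yoghurt",.04),("tumbler",.045),("stand",.03),("pin",.06)) for o in nets.outline_of(l,p)[:1]])
i=t["image"];cv2.imwrite("pics/full.png",i[:,:,::-1])
# stand yaw: top-face line via dowel holes
print(onz(t,(190+587/3,110+335/3),.045), onz(t,(190+642/3,110+340/3),.045))
g=i[205:245,375:440].astype(int);m=((g[:,:,0]-g[:,:,2])>45)&(g[:,:,0]>150);ys,xs=np.nonzero(m);q=cv2.minAreaRect(np.c_[xs+375,ys+205].astype(np.float32));print(q,[np.round(onz(t,c,.045)[:2],3) for c in cv2.boxPoints(q)])
E
```

```text
bush t (np.float64(313.19638648860956), np.float64(234.52395915161037)) [0.45905406 0.00176228 0.11      ]
hub t (np.float64(316.8505338078292), np.float64(207.15658362989325)) [ 0.54377896 -0.00996443  0.105     ]
bush s (np.float64(262.02298850574715), np.float64(194.51922314704717)) [ 0.46052662 -0.00506156  0.11      ]
hub s (np.float64(295.3611111111111), np.float64(196.77777777777777)) [ 0.54410915 -0.01209893  0.105     ]
knob top t [ 0.48935402 -0.34288855  0.09      ] knob s [ 0.49148521 -0.34584625  0.09      ]
t [('plate', array([ 0.545, -0.012,  0.105])), ('honey', array([0.464, 0.275, 0.06 ])), ('yoghurt', array([ 0.696, -0.262,  0.04 ])), ('tumbler', array([0.735, 0.18 , 0.045])), ('stand', array([ 0.485, -0.297,  0.03 ])), ('pin', array([ 0.489, -0.347,  0.06 ]))]
s [('plate', array([ 0.547, -0.025,  0.105])), ('honey', array([0.468, 0.245, 0.06 ])), ('tumbler', array([0.742, 0.175, 0.045])), ('stand', array([ 0.496, -0.31 ,  0.03 ])), ('pin', array([ 0.491, -0.342,  0.06 ]))]
[ 0.50061643 -0.23185311  0.045     ] [ 0.49455374 -0.29144944  0.045     ]
((406.23095703125, 223.26649475097656), (46.80931091308594, 17.740514755249023), 4.085616588592529) [array([ 0.472, -0.22 ]), array([ 0.53 , -0.226]), array([ 0.517, -0.378]), array([ 0.46 , -0.372])]
```

View pics/full.png

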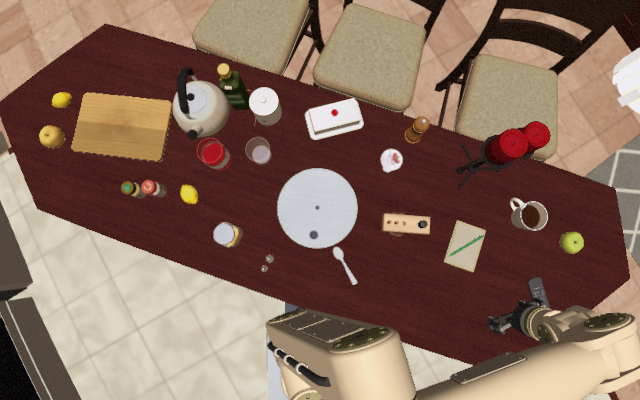

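The manual's scale: shifts go in shares of 40 cm and turns go in shares of pi/2 rad. Converting my numbers, 0.3 m / 0.4 = 0.75, 0.09 m / 0.4 = 0.225.

```bash
cat > go.py <<'E'
import sys
from h import *
from scipy.spatial.transform import Rotation as Ro
s=env.get_state();q=s["orientation"];R=Ro.from_quat([q[1],q[2],q[3],q[0]])
print(np.round(R.inv().apply(np.array(list(map(float,sys.argv[1:4])))-s["tcp_pos"]),4),"zaxis",np.round(R.as_matrix()[:,2],3))
E
```

>>> {"fn": "creep_tool", "kwargs": {
  "segments": [
    [[0.75,-0.15,0.225,0,0,0],[0.75,-0.15,0.225,0,0,0],[0.75,-0.15,0.225,0,0,0],[0.75,-0.15,0.225,0,0,0],[0.75,-0.15,0.225,0,0,0],[0.75,-0.15,0.225,0,0,0],[0.75,-0.15,0.225,0,0,0],[0.75,-0.15,0.225,0,0,0]]
  ],
  "jaw": 0.085
}}

```text
clock: 2.6
tcp_pos: [0.4856, -0.3459, 0.1419]
orientation: [0.0, 0.977, 0.211, 0.0]
wrist_force: [-0.1, 0.1, 0.3]
finger_gap: 0.085
grip_force: 0.0
```

```bash
python3 go.py 0.4905 -0.344 0.054
python3 - <<'E'
from h import *
a=viewer.read_camera("side")["image"][200:360,200:360,::-1];b=viewer.read_camera("top")["image"][150:270,340:480,::-1]
cv2.imwrite("pics/g1.png",np.hstack([cv2.resize(a,(480,480)),cv2.resize(b,(320,274),interpolation=cv2.INTER_CUBIC)if 0 else np.pad(cv2.resize(b,(320,274)),((0,206),(0,0),(0,0)))]))
E
```

```text
[0.0052 0.0002 0.0879] zaxis [ 0.    -0.001 -1.   ]
```

View pics/g1.png

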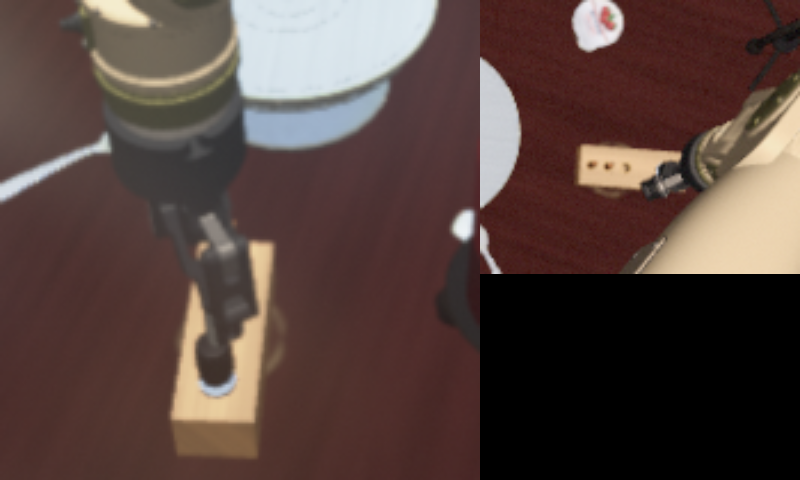

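The gripper hangs straight above the knob (left panel, about (215,360)) and the dowels are clear. I'll go down and close.

Converted, 0.088 m / 0.4 = 0.22, 0.04 m / 0.4 = 0.1.

>>> {"fn": "creep_tool", "kwargs": {
  "segments": [
    [[0.0125,0,0.1,0,0,0],[0.0125,0,0.22,0,0,0],[0.0125,0,0.22,0,0,0],[0.0125,0,0.22,0,0,0]]
  ]
}}

```text
clock: 3.2
tcp_pos: [0.491, -0.3438, 0.055]
orientation: [0.001, 0.977, 0.211, 0.0]
wrist_force: [1.5, 0.2, -0.3]
finger_gap: 0.0849
grip_force: 0.0
```

>>> {"fn": "creep_tool", "kwargs": {
  "segments": [
    [[0,0,0,0,0,0],[0,0,0,0,0,0],[0,0,0,0,0,0],[0,0,0,0,0,0],[0,0,0,0,0,0],[0,0,0,0,0,0]]
  ],
  "jaw": 0.015,
  "squeeze": 50
}}

```text
clock: 3.95
tcp_pos: [0.4913, -0.3431, 0.0541]
orientation: [0.001, 0.977, 0.212, 0.0]
wrist_force: [-0.8, -0.3, 5.7]
finger_gap: 0.0233
grip_force: 48.8
```

Converted, -0.13 m / 0.4 = -0.325, -0.08 m / 0.4 = -0.2.

>>> {"fn": "creep_tool", "kwargs": {
  "segments": [
    [[0,0,-0.075,0,0,0],[0,0,-0.2,0,0,0],[0,0,-0.325,0,0,0],[0,0,-0.325,0,0,0],[0,0,-0.325,0,0,0]]
  ]
}}

```text
clock: 4.58
tcp_pos: [0.4905, -0.3422, 0.1825]
orientation: [-0.0, 0.977, 0.212, -0.0]
wrist_force: [0.1, 1.2, -2.1]
finger_gap: 0.0229
grip_force: 51.0
```

```bash
python3 go.py 0.460 -0.001 0.184
```

```text
[ 0.1135 -0.3232 -0.0012] zaxis [-0.001  0.001 -1.   ]
```

Converted, -0.323 m / 0.4 = -0.8075, 0.113 m / 0.4 = 0.2825.

>>> {"fn": "creep_tool", "kwargs": {
  "segments": [
    [[0.2825,-0.8075,0,0,0,0],[0.2825,-0.8075,0,0,0,0],[0.2825,-0.8075,0,0,0,0],[0.2825,-0.8075,0,0,0,0],[0.2825,-0.8075,0,0,0,0],[0.2825,-0.8075,0,0,0,0],[0.2825,-0.8075,0,0,0,0],[0.2825,-0.8075,0,0,0,0]]
  ]
}}

```text
clock: 5.58
tcp_pos: [0.4594, -0.002, 0.1821]
orientation: [-0.0, 0.977, 0.212, -0.001]
wrist_force: [-0.3, -0.1, -1.4]
finger_gap: 0.0227
grip_force: 51.1
```

```bash
python3 - <<'E'
from h import *
o=[]
for n in("side","top"):
    p=viewer.read_camera(n);tc=env.get_state()["tcp_pos"];u=proj(p,[tc])[0];print(n,u,proj(p,[tc+[0,0,-.038],[0.4598,-.0017,.111]]))
    x,y=map(int,u);o.append(cv2.resize(p["image"][y-30:y+40,x-35:x+35,::-1],(400,400),interpolation=cv2.INTER_CUBIC));print(x-35,y-30)
    print([(l["confidence"],l["box"]) for l in nets.outline_of("pin",p)[:1]])
cv2.imwrite("pics/b1.png",np.hstack(o))
E
python3 go.py 0.460 -0.001 0.184
```

```text
side [259.19917252 170.77894901] [[260.55222365 183.15419215]
 [261.76475208 193.37038355]]
224 140
[(0.42, [251.4, 157.2, 264.3, 183.8])]
top [314.14929923 233.34086211] [[314.43166958 233.81773543]
 [314.31723329 234.25958429]]
279 203
[(0.73, [281.4, 168.7, 357.2, 240.4])]
[ 0.0007 -0.0017 -0.0011] zaxis [-0.001 -0.    -1.   ]
```

View pics/b1.png

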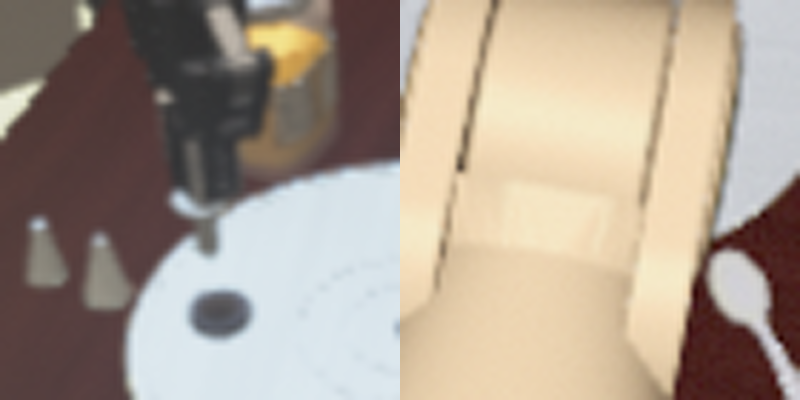

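The tip is at side pixel (260.4,184.3) and the bush centre at about (262.5,194.8). That puts the tip about 1–2 mm short in x, so I'll correct that and lower gently.

Converted, 0.036 m / 0.4 = 0.09, 0.001 m / 0.4 = 0.0025.

>>> {"fn": "creep_tool", "kwargs": {
  "segments": [
    [[0.0025,0.0025,0.05,0,0,0],[0.0025,0.0025,0.08,0,0,0],[0.0025,0.0025,0.09,0,0,0],[0.0025,0.0025,0.09,0,0,0]]
  ]
}}

```text
clock: 6.28
tcp_pos: [0.4612, -0.0025, 0.1472]
orientation: [-0.0, 0.977, 0.212, -0.0]
wrist_force: [0.1, -0.1, -0.7]
finger_gap: 0.0228
grip_force: 51.1
```

>>> {"fn": "creep_tool", "kwargs": {
  "segments": [
    [[0,0,0.0075,0,0,0],[0,0,0.0125,0,0,0],[0,0,0.0125,0,0,0]]
  ]
}}

```text
clock: 6.65
tcp_pos: [0.4619, -0.0022, 0.1432]
orientation: [0.0, 0.977, 0.212, 0.001]
wrist_force: [-0.2, 0.6, 4.0]
finger_gap: 0.0229
grip_force: 51.8
```

Converted, 0.002 m / 0.4 = 0.005, 0.001 m / 0.4 = 0.0025.

>>> {"fn": "creep_tool", "kwargs": {
  "segments": [
    [[0,0,0.0025,0,0,0],[0,0,0.005,0,0,0],[0,0,0.005,0,0,0]]
  ]
}}

```text
clock: 7.02
tcp_pos: [0.4618, -0.0015, 0.1414]
orientation: [-0.0, 0.977, 0.212, 0.001]
wrist_force: [-1.4, 1.8, 7.1]
finger_gap: 0.023
grip_force: 51.9
```

Converted, -0.002 m / 0.4 = -0.005, -0.001 m / 0.4 = -0.0025.

>>> {"fn": "creep_tool", "kwargs": {
  "segments": [
    [[-0.0025,-0.005,0,0,0,0],[-0.0025,-0.005,0.005,0,0,0],[-0.0025,-0.005,0.005,0,0,0]]
  ]
}}

```text
clock: 7.4
tcp_pos: [0.46, -0.0005, 0.1382]
orientation: [-0.0, 0.977, 0.212, 0.0]
wrist_force: [2.5, 3.2, -0.8]
finger_gap: 0.0226
grip_force: 51.3
```

Converted, 0.004 m / 0.4 = 0.01, 0.001 m / 0.4 = 0.0025.

>>> {"fn": "creep_tool", "kwargs": {
  "segments": [
    [[0.0025,0,0.005,0,0,0],[0.0025,0,0.01,0,0,0],[0.0025,0,0.01,0,0,0]]
  ]
}}

```text
clock: 7.78
tcp_pos: [0.4602, -0.0004, 0.1338]
orientation: [-0.0, 0.977, 0.212, -0.0]
wrist_force: [1.3, 3.2, -1.1]
finger_gap: 0.0225
grip_force: 51.2
```

Converted, 0.002 m / 0.4 = 0.005, 0.001 m / 0.4 = 0.0025.

>>> {"fn": "creep_tool", "kwargs": {
  "segments": [
    [[0,0,0.0025,0,0,0],[0,0,0.005,0,0,0],[0,0,0.005,0,0,0]]
  ]
}}

```text
clock: 8.15
tcp_pos: [0.4604, -0.0004, 0.1322]
orientation: [0.0, 0.977, 0.212, -0.0]
wrist_force: [-1.0, 1.9, 1.5]
finger_gap: 0.0229
grip_force: 51.2
```

Converted, 0.002 m / 0.4 = 0.005, 0.001 m / 0.4 = 0.0025.

>>> {"fn": "creep_tool", "kwargs": {
  "segments": [
    [[0,0,0.0025,0,0,0],[0,0,0.005,0,0,0],[0,0,0.005,0,0,0]]
  ]
}}

```text
clock: 8.52
tcp_pos: [0.4608, -0.0004, 0.1317]
orientation: [0.0, 0.977, 0.212, 0.001]
wrist_force: [-2.1, 3.6, 13.0]
finger_gap: 0.023
grip_force: 52.5
```

```bash
python3 - <<'E'
import numpy as np
th=-.127+np.arange(0,1.15,.047);P=.085*np.c_[-np.cos(th),-np.sin(th)];a=.4265
x=P@[np.cos(a),np.sin(a)];y=P@[np.sin(a),-np.cos(a)]
print(np.round(1e3*np.c_[x-x[0],y-y[0]],1).tolist())
E
```

```text
[[0.0, 0.0], [-2.0, 3.4], [-3.9, 7.0], [-5.6, 10.6], [-7.1, 14.3], [-8.4, 18.1], [-9.6, 21.9], [-10.6, 25.8], [-11.4, 29.7], [-12.0, 33.6], [-12.4, 37.6], [-12.6, 41.6], [-12.7, 45.6], [-12.6, 49.6], [-12.2, 53.5], [-11.7, 57.5], [-11.0, 61.4], [-10.1, 65.3], [-9.1, 69.2], [-7.8, 73.0], [-6.4, 76.7], [-4.8, 80.4], [-3.1, 84.0], [-1.1, 87.5], [1.0, 90.9]]
```

Converted, 0.007 m / 0.4 = 0.0175, -0.004 m / 0.4 = -0.01.

>>> {"fn": "creep_tool", "kwargs": {
  "segments": [
    [[-0.005,0.0088,0,0,0,0],[-0.01,0.0175,0,0,0,0],[-0.01,0.0175,0,0,0,0]]
  ]
}}

```text
clock: 8.9
tcp_pos: [0.4605, -0.0072, 0.1318]
orientation: [-0.001, 0.977, 0.212, 0.002]
wrist_force: [-1.2, 8.6, 12.1]
finger_gap: 0.0227
grip_force: 52.4
```

>>> {"fn": "creep_tool", "kwargs": {
  "segments": [
    [[-0.005,0.0088,0,0,0,0],[-0.0075,0.0175,0,0,0,0],[-0.0075,0.0175,0,0,0,0]]
  ]
}}

```text
clock: 9.28
tcp_pos: [0.4607, -0.0146, 0.1318]
orientation: [-0.001, 0.977, 0.212, 0.002]
wrist_force: [-0.6, 8.9, 12.0]
finger_gap: 0.0225
grip_force: 52.5
```

>>> {"fn": "creep_tool", "kwargs": {
  "segments": [
    [[-0.0038,0.0088,0,0,0,0],[-0.0075,0.0188,0,0,0,0],[-0.0075,0.0188,0,0,0,0]]
  ]
}}

```text
clock: 9.65
tcp_pos: [0.4612, -0.0229, 0.1318]
orientation: [-0.001, 0.977, 0.212, 0.002]
wrist_force: [-0.7, 8.9, 11.0]
finger_gap: 0.0227
grip_force: 52.4
```

Converted, 0.008 m / 0.4 = 0.02, 0.004 m / 0.4 = 0.01.

>>> {"fn": "creep_tool", "kwargs": {
  "segments": [
    [[-0.0025,0.01,0,0,0,0],[-0.005,0.02,0,0,0,0],[-0.005,0.02,0,0,0,0]]
  ]
}}

```text
clock: 10.02
tcp_pos: [0.4624, -0.0325, 0.1305]
orientation: [0.0, 0.977, 0.212, 0.001]
wrist_force: [2.2, 2.8, 2.3]
finger_gap: 0.0229
grip_force: 51.2
```

Converted, 0.008 m / 0.4 = 0.02, 0.004 m / 0.4 = 0.01.

>>> {"fn": "creep_tool", "kwargs": {
  "segments": [
    [[-0.0013,0.01,0,0,0,0],[-0.0025,0.02,0,0,0,0],[-0.0025,0.02,0,0,0,0]]
  ]
}}

```text
clock: 10.4
tcp_pos: [0.4633, -0.0369, 0.13]
orientation: [-0.004, 0.977, 0.212, 0.0]
wrist_force: [0.8, 14.2, 5.1]
finger_gap: 0.0227
grip_force: 52.1
```

The force and height dropped near y=-0.032, so the tip is in a notch, and it now leans on the far wall. I'll back off and go down.

Converted, -0.005 m / 0.4 = -0.0125, -0.003 m / 0.4 = -0.0075.

>>> {"fn": "creep_tool", "kwargs": {
  "segments": [
    [[0.0013,-0.0075,0,0,0,0],[0.0025,-0.0125,0,0,0,0],[0.0025,-0.0125,0.0025,0,0,0]]
  ]
}}

```text
clock: 10.78
tcp_pos: [0.463, -0.0353, 0.1295]
orientation: [0.0, 0.977, 0.212, -0.0]
wrist_force: [0.3, 3.3, 6.7]
finger_gap: 0.0227
grip_force: 51.7
```

Converted, -0.002 m / 0.4 = -0.005, -0.001 m / 0.4 = -0.0025.

>>> {"fn": "creep_tool", "kwargs": {
  "segments": [
    [[0,-0.0025,0,0,0,0],[0,-0.005,0.0025,0,0,0],[0,-0.005,0.0025,0,0,0]]
  ]
}}

```text
clock: 11.15
tcp_pos: [0.4628, -0.0339, 0.1285]
orientation: [0.001, 0.977, 0.212, 0.0]
wrist_force: [2.3, -1.7, 3.9]
finger_gap: 0.0225
grip_force: 51.6
```

Converted, 0.003 m / 0.4 = 0.0075, 0.002 m / 0.4 = 0.005.

>>> {"fn": "creep_tool", "kwargs": {
  "segments": [
    [[0,0,0.0025,0,0,0],[0,0,0.005,0,0,0],[0,0,0.0075,0,0,0],[0,0,0.0075,0,0,0]]
  ]
}}

```text
clock: 11.65
tcp_pos: [0.4625, -0.0333, 0.1252]
orientation: [0.0, 0.977, 0.212, 0.0]
wrist_force: [3.7, -1.4, 0.4]
finger_gap: 0.0225
grip_force: 51.4
```

Converted, 0.003 m / 0.4 = 0.0075, 0.0007 m / 0.4 = 0.0018.

>>> {"fn": "creep_tool", "kwargs": {
  "segments": [
    [[0.0018,0,0.0025,0,0,0],[0.0018,0,0.005,0,0,0],[0.0018,0,0.0075,0,0,0],[0.0018,0,0.0075,0,0,0]]
  ]
}}

```text
clock: 12.15
tcp_pos: [0.4626, -0.0328, 0.1221]
orientation: [-0.0, 0.977, 0.212, -0.0]
wrist_force: [3.0, -2.5, 0.5]
finger_gap: 0.0229
grip_force: 51.4
```

>>> {"fn": "creep_tool", "kwargs": {
  "segments": [
    [[0,0,0.0025,0,0,0],[0,0,0.0038,0,0,0],[0,0,0.005,0,0,0],[0,0,0.005,0,0,0]]
  ]
}}

```text
clock: 12.65
tcp_pos: [0.4627, -0.0329, 0.1202]
orientation: [-0.0, 0.977, 0.212, -0.0]
wrist_force: [3.1, -2.2, 0.3]
finger_gap: 0.0227
grip_force: 51.4
```

Converted, 0.001 m / 0.4 = 0.0025, 0.0005 m / 0.4 = 0.0013.

>>> {"fn": "creep_tool", "kwargs": {
  "segments": [
    [[0,0,0.0013,0,0,0],[0,0,0.0025,0,0,0],[0,0,0.0025,0,0,0]]
  ]
}}

```text
clock: 13.02
tcp_pos: [0.4628, -0.0329, 0.1201]
orientation: [0.0, 0.977, 0.212, 0.0]
wrist_force: [0.3, -2.0, 8.3]
finger_gap: 0.0229
grip_force: 52.1
```

>>> {"fn": "creep_tool", "kwargs": {
  "segments": [
    [[0,0,0.0013,0,0,0],[0,0,0.0025,0,0,0],[0,0,0.0025,0,0,0]]
  ]
}}

```text
clock: 13.4
tcp_pos: [0.4628, -0.0329, 0.12]
orientation: [0.0, 0.977, 0.212, 0.0]
wrist_force: [-2.5, -0.3, 15.7]
finger_gap: 0.0233
grip_force: 52.9
```

It's seated at TCP z 0.120, as expected with the collar on the bush. I'll release and retreat.

Converted, -0.001 m / 0.4 = -0.0025.

>>> {"fn": "creep_tool", "kwargs": {
  "segments": [
    [[0,0,-0.0025,0,0,0],[0,0,-0.0025,0,0,0],[0,0,-0.0025,0,0,0],[0,0,-0.0025,0,0,0],[0,0,-0.0025,0,0,0],[0,0,-0.0025,0,0,0]]
  ],
  "jaw": 0.075
}}

```text
clock: 14.15
tcp_pos: [0.4628, -0.0329, 0.1192]
orientation: [-0.0, 0.977, 0.212, -0.0]
wrist_force: [0.6, 0.4, 0.7]
finger_gap: 0.0754
grip_force: 0.0
```

>>> {"fn": "creep_tool", "kwargs": {
  "segments": [
    [[0,0,-0.075,0,0,0],[0,0,-0.2,0,0,0],[0,0,-0.35,0,0,0],[0,0,-0.35,0,0,0],[0,0,-0.35,0,0,0]]
  ]
}}

```text
clock: 14.78
tcp_pos: [0.4628, -0.0329, 0.2593]
orientation: [0.0, 0.977, 0.212, 0.0]
wrist_force: [-1.3, 1.0, -0.6]
finger_gap: 0.0754
grip_force: 0.0
```

```bash
python3 - <<'E'
from h import *
p=viewer.read_camera("side");cv2.imwrite("pics/end.png",cv2.resize(p["image"][120:250,220:380,::-1],(640,520),interpolation=cv2.INTER_CUBIC))
print(proj(p,[[.4628,-.0329,.111],[.4628,-.0329,.156]]))
E
```

```text
[[262.37061346 201.40004639]
 [260.80163508 187.17578896]]
```

View pics/end.png

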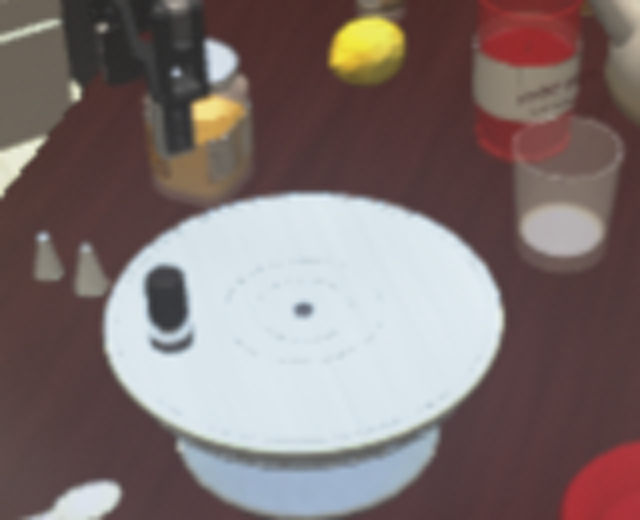

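The pin stands upright in the bush (knob at (165,300), collar at (170,340) in the crop), and the gripper is clear of it.

```bash
python3 -c "
from workcell import env
print(env.hand_in())"
```

```text
the job is handed in; nothing more can be done
None
```

The turntable is locked and the job is handed in: the pin is in a notch with its collar down on the bush, released and upright in the last picture. The highest wrist force printed was about 16 N; the hand-in returned no verdict.

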